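Set the bench circuit selector to the three-dot tag

TASK

On the grey selector box, push the upright tab of the dial round with the fingertips, without gripping it, until the pointer has clicked in at the round tag with three raised dots. Then press the push button on the box fully down, let it come up again and move clear, leaving the dial there. Leave the nut that lies on the box, and the bolt and the spanner beside it, where they are.

Things in the scene. Friction and masses are not known exactly. Their poses are not given: they have to be found in the camera images.
- selector: Grey flat switch box with a steel deck, fixed to the table, 260 mm (its x) by 240 mm (its y), 50 mm high. Origin on the underside, straight below the dial's axis; z up. It reaches from x = -115 to +145 and y = -120 to +120 mm in its own frame. The tags lie round the dial's -x half, the button stands at the +x end.
- dial (a joint): Dial angle about the vertical axis through the selector's origin, rad, counter-clockwise positive seen from above. Tab and pointer point at the angle pi + value in the selector's frame: at 0 (the untagged start) along its -x. Detents at 0, +-0.70, +-1.40 rad, end stops at +-1.62. Past the crest half-way between two detents the dial runs on by itself, ahead of the finger, into the next and stays.
- tab_mid (a point): Middle of the tab, 45 mm from the dial's axis. The tab is an upright radial steel plate, 36 mm long (27 to 63 mm from the axis), 13.5 mm thick, standing on the black dial disc (104 mm across, top 63 mm above the table); its top edge is 99 mm above the table. Push one side face sideways (about 6 N to pass a detent); fingers on both faces (dial_c4, dial_c5) at once count as gripping.
- pointer (a point): Point straight ahead of the pointer's nose, 92 mm from the dial's axis, 55 mm above the table; it lies over a tag's centre when the dial stands at that tag's station. The nose itself is a low steel finger below the tab that ends 72 mm from the axis.
- tag_one: Round aluminium tag, 32 mm across, 2 mm thick, lying on the deck with one raised dark dot (8 mm). Origin: centre of its underside, 92 mm from the dial's axis. The four tags stand at the stations +-0.70 and +-1.40 rad, in an order that changes.
- tag_two: The like tag with two dots in line.
- tag_three: The like tag with three dots in a triangle: the one to select.
- tag_four: The like tag with four dots in a square.
- button (a joint): Travel of the push button, m: 0 up, 0.006 fully down, growing as it is pressed straight down; a spring of about 5 N at full travel brings it up again.
- button_top (a point): Centre of the top of the black round push button, 28 mm across, 72 mm above the table when up, in a dark ring housing (44 mm across, top 62 mm above the table) on the deck, at the selector's x = 105, y = -75 mm.
- nut: Loose hexagon nut, 36x41x19 mm, lying on the box's deck at the +x, +y corner. Origin at its underside. Bystander.
- bolt: Loose bolt, 87 mm tall, standing on its 34 mm head on the table beside the box, on its -y side. Origin at its underside. Bystander.
- spanner: Loose 167 mm spanner lying on the table behind the box (+x side). Origin at its underside, mid-length. Bystander.

How it is judged:
By the outcome, as a careful person would: the job done as asked, in the order asked, and still so for the second after the job is handed in, with the robot touching nothing.
It also fails if it takes over 48 s, if anything falls off the work surface, if the arm or the gripper's body presses on something with over 40 N, if the wrist force passes 120 N, or if a joint passes its speed limit or range.

ROBOT

A 6-joint arm with a two-finger parallel gripper is mounted at the origin on a cart in front of the work surface, level with it; the furniture and walls round the work are solid. World frame = base frame: x ahead of the robot, y to its left, z up, the work surface at z = 0. Lengths are in m, angles in rad, forces in N, time in s.
With the tool pointing down it reaches from about 0.275 to 0.75 m from the base axis. Payload 10.2 kg.
Tool frame: the origin (TCP) lies midway between the tips of the shut fingers; the grasp point (between the pads) lies 19 mm behind it; z points along the fingers, y is the direction in which the jaws open and shut (so a half turn about z gives the same grasp; the last joint's range is limited). The gripper opens to 85 mm and grips with 20 to 120 N. Pads are 22 mm wide; open, the fingers measure 114 mm over their backs; the gripper's body (76 mm by 85 mm) begins 54 mm behind the grasp point. The pads swing forward as they close: fully open they stand 13 mm farther back than shut.
Start: joints at [0.944, 0.313, 1.498, -0, 1.331, -0.223], TCP at [0.206, 0.483, 0.196] pointing down, gripper open.
Joint ranges: [-2.94, 2.94], [-0.97, 2.17], [0.19, 2.56], [-1.23, 4.37], [0.02, 3.11], [-2.88, 2.88]. Speed limits (rad/s): [2.39, 2.39, 3.01, 3.14, 3.14, 3.14].

INTERFACE

Orientations are given as a unit quaternion [x, y, z, w].
In Python, from plant import status, get_image, get_calibration, r, cut_out gives the robot as it stands.
- The arm moves only by the tool servo_tool, never from a script. Its argument "commands" is a list of rows, each a list of 7 numbers: the finger opening in cm, from 0 to 8.54, then the shift along the tool's x, y, z in cm, then the turn, a rotation vector about the tool's x, y, z in rad. In form: [[jaw, tx, ty, tz, rx, ry, rz], ...]. A call has exactly 8 rows; each row shifts and turns the pose as measured when the row begins, along the tool's axes as they then stand; what a row does not reach is not made up. A row lasts 1/12 s, in which the tool goes at most 41.7 mm and 7.16 degrees, less where a joint would pass 70% of its speed; a pose out of reach is approached as far as the arm can. A call with a gripper value outside its range is refused whole. The fingers move at their own pace and stop on an object; "squeeze" is the grip in N (left out, the last holds). Time passes only in rows, so rows that do not move let the fingers close, or fill a call up. It gives the time, the measured TCP pose, the force and the opening at its end, in the units of the state.
- status.get_state(): the state, without advancing time (a new reading comes with each control period).
- get_image(name): name is "scene" or "top" or "wrist"; returns (picture, depth): 420x560x3 uint8, red, green, blue; 420x560 float32, m along the optical axis (not along the pixel's ray), 0 where there is no reading.
- get_calibration(name): a dict with "fx", "fy", "cx", "cy" (pixels), "pose" (4x4, takes a point from camera to world coordinates); the wrist camera has in their place "hand_eye" (4x4, takes a point from camera to tool coordinates, whose origin is the TCP and whose axes are the flange's). Camera axes: x right, y down, z forward; pixel columns grow to the right and rows downward; lengths in m; the calibration is good to about 2 mm. A picture is of the moment at which its call begins: read the wrist's pose just before it. get_calibration takes no time and is no camera call.
- r.sign_off(): hands the job in, once; it reports no verdict.
Trained networks look in the newest picture that a camera, given by its name, has taken for a name from the list of things; names that differ only in an ending like _2 or _b are one class to them, and where a whole thing is asked for, a point or a joint stands for the part that bears it (a point fixed in the world has none). Each returns a list of dicts, best first, with "score" (0 to 1); they miss things now and then, are a little off and sometimes report something else, mostly with a low value. They report only what shows in the picture. A call takes as long as a camera call.
- cut_out(name, camera): "mask" (420x560 bool, what is visible of it) and "point" ([column, row] in pixels, amid what is visible of it).
The state is a dict: "time_s": time; "q": joint angles; "joint_velocities": joint speeds; "joint_efforts": joint torques, N m; "tool_pos": TCP position; "eef_rot": TCP orientation; "ft_force": force on the tool from outside, world axes, zero at the start; "wrist_torque": the same for the moment, N m; "grip_width": opening from 0.0 (shut) to 1.0 (fully open).
Only numpy, scipy, OpenCV 4.12 (cv2) and the standard library are available. Lean on these libraries where they do the work, as an engineer would, in place of code of your own. Each camera call takes 0.05 s, during which the arm holds its last target. There are 200 camera calls.

## Working session

There is one attempt and no reset: what is moved stays moved. The work goes in short steps, Python scripts to look and compute and a tool call to move; the robot and the scene stay as the last step left them, time stands still between calls to the robot, and variables do not carry over. Pictures are saved under pics/ and viewed, about 8 in all and at most 12, crops included, and the job is handed in when it is done.

Besides the shell and the picture viewer there is one more tool, called after "Call:" as name(argument=value, ...), one argument or row to a line, values as JSON. servo_tool: Moves the arm, as the interface text tells. Its arguments: {"type":"object","properties":{"commands":{"type":"array","items":{"type":"array","items":{"type":"number"}}},"squeeze":{"type":"number"}},"required":["commands"]}

```bash
mkdir -p pics
cat > h.py <<'E'
import numpy as np,cv2
from plant import status,get_image,get_calibration,r,cut_out
from scipy.spatial.transform import Rotation as R
def cam(n):
    c=get_calibration(n); s=status.get_state()
    if 'pose' in c: return c,np.array(c['pose'])
    T=np.eye(4);T[:3,:3]=R.from_quat(s['eef_rot']).as_matrix();T[:3,3]=s['tool_pos']
    return c,T@np.array(c['hand_eye'])
def world(c,T,u,v,d):
    u,v,d=map(np.asarray,(u,v,d))
    p=np.stack([(u-c['cx'])/c['fx']*d,(v-c['cy'])/c['fy']*d,d],-1)
    return p@T[:3,:3].T+T[:3,3]
def save(n,im): cv2.imwrite('pics/'+n,im[...,::-1])
E
python3 - <<'E'
from h import *
s=status.get_state();print(s['tool_pos'],s['eef_rot'],s['time_s'],s['grip_width'])
for n in('top','scene'):
    c,T=cam(n);im,d=get_image(n);save(n+'.png',im);np.savez(n+'.npz',im=im,d=d)
    print(n,T[:3,3].round(3))
    for k in('dial','tab_mid','pointer','selector','tag_three','button','nut','bolt','spanner'):
        for o in cut_out(k,n)[:2]:
            m=o['mask']&(d>0);v,u=np.nonzero(m)
            if len(u): P=world(c,T,u,v,d[m]);print(k,round(o['score'],2),np.round(o['point']),np.median(P,0).round(3),P.min(0).round(3),P.max(0).round(3))
E
```

```text
[0.2061024  0.48250589 0.19581722] [ 2.00525927e-01  9.79688161e-01 -6.17509117e-04 -2.78777511e-04] 0.0 0.9992039877504177
top [ 0.512 -0.162  0.956]
dial 0.88 [258. 257.] [ 0.521 -0.136  0.064] [ 0.453 -0.189  0.049] [ 0.573 -0.085  0.103]
tab_mid 0.62 [260. 254.] [ 0.521 -0.136  0.064] [ 0.453 -0.187  0.047] [ 0.575 -0.085  0.103]
tab_mid 0.25 [291. 141.] [ 0.751 -0.195  0.008] [ 0.737 -0.275 -0.   ] [ 0.763 -0.113  0.015]
pointer 0.77 [258. 257.] [ 0.521 -0.135  0.064] [ 0.453 -0.187  0.049] [ 0.575 -0.085  0.103]
pointer 0.6 [306. 272.] [ 0.498 -0.225  0.053] [ 0.484 -0.24   0.048] [ 0.515 -0.211  0.058]
selector 0.84 [260. 247.] [ 0.542 -0.14   0.051] [ 0.398 -0.271 -0.004] [ 0.693 -0.009  0.103]
tag_three 0.56 [306. 272.] [ 0.497 -0.225  0.053] [ 0.482 -0.24   0.048] [ 0.513 -0.211  0.058]
button 0.68 [307. 209.] [ 0.619 -0.221  0.073] [ 0.605 -0.235  0.058] [ 0.633 -0.208  0.077]
nut 0.48 [227. 198.] [ 0.631 -0.081  0.069] [ 0.612 -0.099  0.047] [ 0.648 -0.062  0.073]
bolt 0.67 [351. 291.] [ 0.46  -0.309  0.048] [ 0.443 -0.327  0.008] [ 0.473 -0.299  0.091]
bolt 0.56 [259. 26
[... 330 characters left out ...]
] [ 0.455 -0.203  0.049] [ 0.579 -0.082  0.1  ]
tab_mid 0.78 [321. 253.] [ 0.518 -0.124  0.063] [ 0.461 -0.183  0.049] [ 0.586 -0.082  0.1  ]
pointer 0.71 [320. 253.] [ 0.517 -0.124  0.063] [ 0.457 -0.205  0.049] [ 0.578 -0.082  0.1  ]
selector 0.96 [313. 268.] [ 0.519 -0.088  0.049] [ 0.399 -0.308 -0.003] [ 0.714 -0.003  0.1  ]
tag_three 0.42 [343. 238.] [ 0.5   -0.221  0.052] [ 0.487 -0.238  0.05 ] [ 0.514 -0.208  0.054]
nut 0.84 [259. 252.] [ 0.631 -0.07   0.064] [ 0.614 -0.093  0.048] [ 0.656 -0.057  0.071]
nut 0.24 [314. 269.] [ 0.519 -0.089  0.049] [ 0.399 -0.343 -0.019] [ 0.715 -0.003  0.1  ]
spanner 0.58 [239. 235.] [ 0.753 -0.177  0.007] [ 0.74  -0.276 -0.003] [ 0.77  -0.108  0.011]
```

View pics/top.png

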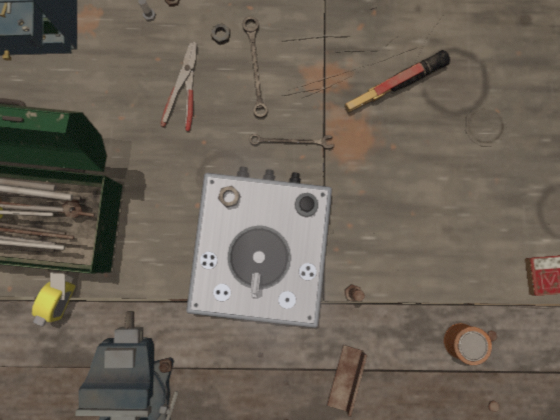

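View pics/scene.png

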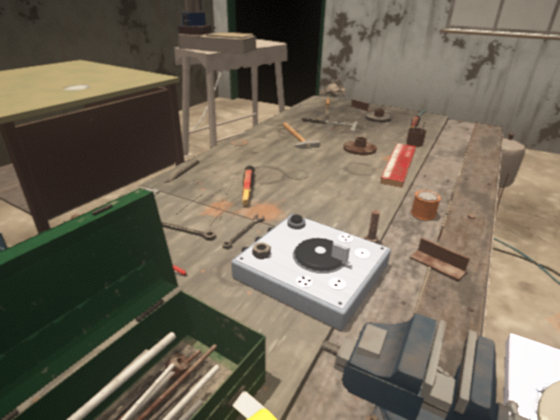

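The top view shows the box with tags four (208,261), two (222,292), one (288,299) and apparently three (308,271). The tab points down at (256,285), and the button is at (306,204). The scene view agrees. Next I'll fit the box pose and zoom in on the tags.

Run:
```python
from h import *
z=np.load('top.npz');im,d=z['im'],z['d'];c,T=cam('top')
save('crop.png',cv2.resize(im[165:330,180:340],None,fx=3.6,fy=3.6,interpolation=cv2.INTER_CUBIC))
get_image('top')
for k in('tag_one','tag_two','tag_three','tag_four'):
    for o in cut_out(k,'top')[:3]:
        v,u=np.nonzero(o['mask']&(d>0));P=world(c,T,u,v,d[v,u]);print(k,round(o['score'],2),np.round(o['point']),((P.min(0)+P.max(0))/2).round(4),len(u))
# deck rectangle + disc by height
v,u=np.mgrid[:420,:560];P=world(c,T,u,v,d)
near=(abs(P[...,0]-.54)<.2)&(abs(P[...,1]+.14)<.2)
m=near&(P[...,2]>.045)&(P[...,2]<.056)
pts=P[near&(P[...,2]>.044)][:,:2].astype(np.float32)
rect=cv2.minAreaRect(pts);print(rect)
m=near&(P[...,2]>.060)&(P[...,2]<.067)&(np.hypot(P[...,0]-.518,P[...,1]+.136)<.07)
Q=P[m];e=cv2.fitEllipse(cv2.convexHull(Q[:,:2].astype(np.float32)));print('disc',e,np.median(Q[:,2]))
m=near&(P[...,2]>.09)&(P[...,1]>-.25);Q=P[m];print('tab',Q.mean(0),cv2.minAreaRect(Q[:,:2].astype(np.float32)),len(Q))
m=near&(P[...,2]>.069)&(np.hypot(P[...,0]-.619,P[...,1]+.221)<.03);Q=P[m];print('btn',Q.mean(0))
```

```text
tag_one 0.81 [289. 299.] [ 0.4468 -0.1877  0.0529] 232
tag_one 0.68 [307. 271.] [ 0.4984 -0.2252  0.0533] 235
tag_two 0.57 [223. 293.] [ 0.4578 -0.0703  0.0536] 212
tag_three 0.55 [306. 270.] [ 0.4984 -0.2252  0.0533] 235
tag_three 0.4 [256. 259.] [ 0.5134 -0.1368  0.0753] 2701
tag_four 0.65 [209. 259.] [ 0.515  -0.0442  0.0527] 251
tag_four 0.29 [308. 204.] [ 0.6201 -0.2224  0.0674] 212
((0.5088250041007996, -0.13480453193187714), (0.3371744155883789, 0.3897607624530792), 0.05534210428595543)
disc ((0.5161436200141907, -0.13519610464572906), (0.10289516299962997, 0.12287066131830215), 82.86937713623047) 0.06355252594673344
tab [ 0.48301198 -0.12386368  0.71855819] ((0.42705145478248596, -0.05085532367229462), (0.03754514083266258, 0.27867430448532104), 33.99322509765625) 1313
btn [ 0.61955687 -0.22084836  0.07251247]
```

View pics/crop.png

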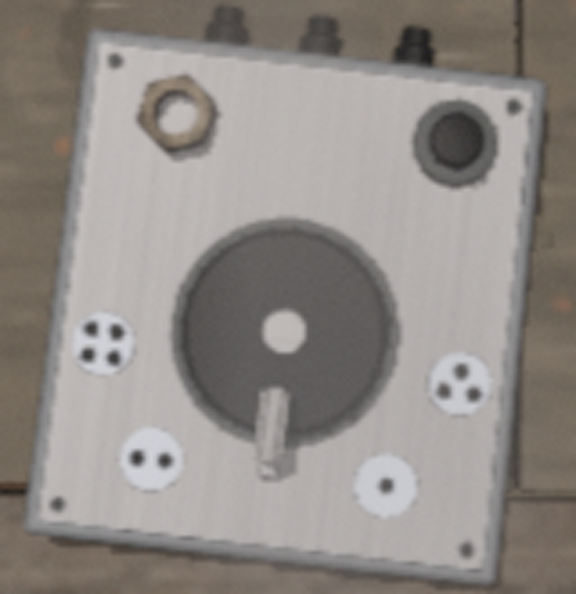

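The crop confirms it: three dots on the right at crop (460,384), one dot lower right, and the tab pointing down. So the target is +1.40, which means pushing the tab toward -y. Next I'll fit the box frame and plan the poses.

```bash
cat >> h.py <<'E'
L=lambda a:[-.092*np.cos(a),-.092*np.sin(a)]
src=np.array([L(.7),L(-.7),L(1.4),L(-1.4),[.105,-.075]])
dst=np.array([[.4468,-.1877],[.4578,-.0703],[.4984,-.2252],[.515,-.0442],[.6196,-.2212]])
a,b=src-src.mean(0),dst-dst.mean(0)
yaw=np.arctan2((a[:,0]*b[:,1]-a[:,1]*b[:,0]).sum(),(a*b).sum())
M=R.from_euler('z',yaw).as_matrix()[:2,:2];org=dst.mean(0)-M@src.mean(0)
S=lambda x,y:M@np.array([x,y])+org
E
python3 - <<'E'
from h import *
print(yaw,org,(src@M.T+org-dst).round(4).tolist())
s=status.get_state();print('tool axes',R.from_quat(s['eef_rot']).as_matrix().round(3).tolist(),s['tool_pos'],s['time_s'])
# pushed point: fingertip centre at radius 52mm, side offset (6.75+t) behind the face
for v in(0,.2,.4,.6,.8,1.,1.2,1.4):
    for off in(.02,):
        th=np.pi+v; rad=np.array([np.cos(th),np.sin(th)]);tan=np.array([-rad[1],rad[0]])
        p=.048*rad-off*tan;print(v,S(*p).round(4))
print('btn',S(.105,-.075))
E
```

```text
-0.09582540062037932 [ 0.52229469 -0.13607101] [[-0.0002, -0.0006], [0.0001, -0.0], [-0.0003, 0.0004], [0.0004, -0.0001], [0.0, 0.0004]]
tool axes [[-0.92, 0.393, 0.0], [0.393, 0.92, 0.0], [-0.0, 0.0, -1.0]] [0.20629664 0.4827923  0.19641232] 1.25
0 [ 0.4764 -0.1116]
0.2 [ 0.4725 -0.1212]
0.4 [ 0.4705 -0.1314]
0.6 [ 0.4706 -0.1417]
0.8 [ 0.4728 -0.1519]
1.0 [ 0.4769 -0.1614]
1.2 [ 0.4828 -0.1699]
1.4 [ 0.4904 -0.1771]
btn [ 0.61963706 -0.2207732 ]
```

Call:
servo_tool(
  commands=[
    [0,0,0,-2,0,0,0.12],
    [0,0,0,-2,0,0,0.12],
    [0,0,0,-2,0,0,0.12],
    [0,0,0,-2,0,0,0.12],
    [0,0,0,-2,0,0,0.12],
    [0,0,0,-1,0,0,0.12],
    [0,0,0,0,0,0,0.12],
    [0,0,0,0,0,0,0.12],
  ],
  squeeze=40,
)

```text
time_s: 1.92
tool_pos: [0.2059, 0.4823, 0.3114]
eef_rot: [0.644, 0.765, -0.001, 0.0]
ft_force: [0.9, 0.1, -0.4]
grip_width: 0.001
```

```bash
cat > g.py <<'E'
from h import *
def go(tx,ty,tz,yang):
    s=status.get_state();A=R.from_quat(s['eef_rot']).as_matrix();p=np.array(s['tool_pos'])
    dt=A.T@(np.array([tx,ty,tz])-p)*100
    cur=np.arctan2(A[1,1],A[0,1]);yd=np.radians(yang)
    # tilt fix too
    D=np.column_stack([[-np.sin(yd),np.cos(yd),0],[np.cos(yd),np.sin(yd),0],[0,0,-1]])
    rv=R.from_matrix(A.T@D).as_rotvec()
    print('t',round(s['time_s'],2),'pos',p.round(4),'yang',np.degrees(cur).round(1),'F',np.round(s['ft_force'],1),'grip',round(s['grip_width'],3))
    print('shift cm',dt.round(2),'turn',rv.round(3))
E
python3 - <<'E'
from g import *
z=np.load('top.npz');c,T=cam('top');v,u=np.mgrid[:420,:560];P=world(c,T,u,v,z['d'])
m=(z['d']>0)&(P[...,0]>.15)&(P[...,0]<.7)&(P[...,1]>-.35)&(P[...,1]<.4)
for y in np.arange(-.3,.4,.1):
    k=m&(abs(P[...,1]-y)<.05);print(y.round(1),P[k][:,2].max().round(3))
go(.476,-.095,.25,-5.5)
E
```

```text
-0.3 0.091
-0.2 0.077
-0.1 0.103
0.0 0.148
0.1 0.281
0.2 0.281
0.3 0.116
t 1.92 pos [0.2059 0.4823 0.3114] yang 9.8 F [ 0.9  0.1 -0.4] grip 0.001
shift cm [-61.48  16.77   6.19] turn [-0.001  0.001  0.267]
```

Call:
servo_tool(
  commands=[
    [0,0,0,-3,0,0,0.12],
    [0,0,0,-3,0,0,0.12],
    [0,-3.5,0.9,-1,0,0,0.027],
    [0,-3.5,0.9,0,0,0,0],
    [0,-3.5,0.9,0,0,0,0],
    [0,-3.5,0.9,0,0,0,0],
    [0,-3.5,0.9,0,0,0,0],
    [0,-3.5,0.9,0,0,0,0],
  ],
)

```text
time_s: 2.58
tool_pos: [0.2368, 0.2643, 0.3828]
eef_rot: [0.744, 0.668, -0.002, 0.001]
ft_force: [0.8, -0.7, 0.1]
grip_width: -0.001
```

Call:
servo_tool(
  commands=[
    [0,-3.5,1,0,0,0,0],
    [0,-3.5,1,0,0,0,0],
    [0,-3.5,1,0,0,0,0],
    [0,-3.5,1,0,0,0,0],
    [0,-3.5,1,0,0,0,0],
    [0,-3.5,1,0,0,0,0],
    [0,-3.5,1,0,0,0,0],
    [0,-3.5,1,0,0,0,0],
  ],
)

```text
time_s: 3.25
tool_pos: [0.2831, -0.0328, 0.3855]
eef_rot: [0.742, 0.67, 0.001, 0.004]
ft_force: [0.9, 1.2, 0.2]
grip_width: -0.002
```

```bash
python3 -c "
from g import *
go(.476,-.095,.2,-5.5)"
```

```text
t 3.25 pos [ 0.2831 -0.0328  0.3855] yang -5.8 F [0.9 1.2 0.2] grip -0.002
shift cm [-4.15 19.68 18.72] turn [ 0.008  0.005 -0.005]
```

Call:
servo_tool(
  commands=[
    [0,-0.6,2.5,2.3,0,0,0],
    [0,-0.5,2.5,2.3,0,0,0],
    [0,-0.5,2.5,2.3,0,0,0],
    [0,-0.5,2.5,2.3,0,0,0],
    [0,-0.5,2.5,2.3,0,0,0],
    [0,-0.5,2.5,2.3,0,0,0],
    [0,-0.5,2.5,2.3,0,0,0],
    [0,-0.5,2.2,2.3,0,0,0],
  ],
)

```text
time_s: 3.92
tool_pos: [0.4833, -0.1129, 0.202]
eef_rot: [0.75, 0.661, 0.003, 0.012]
ft_force: [0.1, -0.8, -0.3]
grip_width: 0.001
```

```bash
python3 -c "
from g import *
print(S(-.045,.036))
go(*S(-.045,.036),.075,-5.5)
c,T=cam('wrist');im,d=get_image('wrist');save('w.png',im)"
```

```text
[ 0.48094557 -0.09593062]
t 3.92 pos [ 0.4833 -0.1129  0.202 ] yang -7.2 F [ 0.1 -0.8 -0.3] grip 0.001
shift cm [ 1.81 -0.72 12.67] turn [ 0.022  0.013 -0.03 ]
```

View pics/w.png

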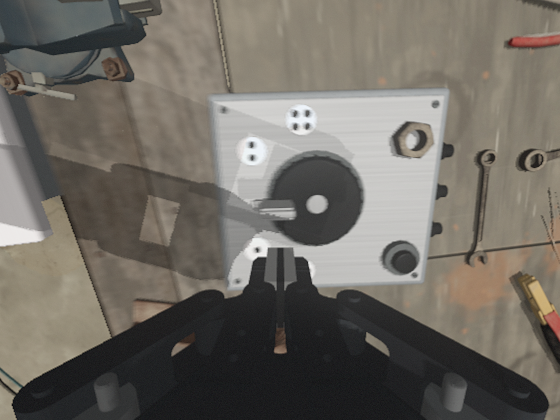

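The wrist view shows the tab at (272,210) and the fingers shut at (280,260), with the dial untouched and the approach side clear. I'll shift sideways and descend.

Call:
servo_tool(
  commands=[
    [0,0.9,-0.4,0,0.011,0.006,-0.015],
    [0,0.9,-0.4,0,0.011,0.007,-0.015],
    [0,0,0,2,0,0,0],
    [0,0,0,2,0,0,0],
    [0,0,0,2,0,0,0],
    [0,0,0,2,0,0,0],
    [0,0,0,1,0,0,0],
    [0,0,0,0,0,0,0],
  ],
)

```text
time_s: 4.63
tool_pos: [0.4755, -0.0875, 0.1095]
eef_rot: [0.737, 0.676, 0.0, -0.003]
ft_force: [-0.4, -0.2, 0.4]
grip_width: -0.001
```

```bash
python3 -c "
from g import *
go(*S(-.045,.036),.077,-5.5)"
```

```text
t 4.63 pos [ 0.4755 -0.0875  0.1095] yang -4.9 F [-0.4 -0.2  0.4] grip -0.001
shift cm [-0.81  0.63  3.24] turn [-0.004 -0.004  0.01 ]
```

Call:
servo_tool(
  commands=[
    [0,-0.4,0.4,1,0,0,0.01],
    [0,-0.3,0.2,1,-0.002,-0.002,0],
    [0,0,0,0.6,0,0,0],
    [0,0,0,0.3,0,0,0],
    [0,0,0,0,0,0,0],
    [0,0,0,0,0,0,0],
    [0,0,0,0,0,0,0],
    [0,0,0,0,0,0,0],
  ],
)

```text
time_s: 5.3
tool_pos: [0.4826, -0.095, 0.0831]
eef_rot: [0.74, 0.673, 0.002, 0.002]
ft_force: [0.0, -0.3, 0.5]
grip_width: 0.003
```

```bash
python3 -c "
from g import *
go(*S(-.045,.020),.077,-5.5)"
```

```text
t 5.3 pos [ 0.4826 -0.095   0.0831] yang -5.4 F [ 0.  -0.3  0.5] grip 0.003
shift cm [-1.71 -0.16  0.61] turn [0.005 0.    0.001]
```

Call:
servo_tool(
  commands=[
    [0,-0.6,-0.1,0.4,0.003,0,0],
    [0,-0.6,-0.1,0.2,0,0,0],
    [0,-0.5,0,0,0,0,0],
    [0,-0.3,-0.1,0,0,0,-0.06],
    [0,-0.3,-0.1,0,0,0,-0.06],
    [0,-0.3,-0.1,0,0,0,-0.06],
    [0,-0.3,-0.1,0,0,0,-0.06],
    [0,-0.3,-0.1,0,0,0,-0.06],
  ],
)

```text
time_s: 5.97
tool_pos: [0.4737, -0.1316, 0.0768]
eef_rot: [0.627, 0.779, 0.0, 0.001]
ft_force: [-0.3, 0.3, 0.1]
grip_width: 0.004
```

```bash
cat >> g.py <<'E'
def arc(v,off=.018,z=.078,r=.045):
    s=status.get_state();q=M.T@(np.array(s['tool_pos'])[:2]-org)
    print('sel frame r',np.hypot(*q).round(4),'finger-angle (contact face v)',(np.arctan2(-q[1],-q[0])+np.arcsin(off/np.hypot(*q))).round(3))
    rad=-np.array([np.cos(v),np.sin(v)]);tan=np.array([-rad[1],rad[0]])
    go(*S(*(r*rad-off*tan)),z,-5.5+np.degrees(v))
E
python3 -c "
from g import *
arc(.7)"
```

```text
sel frame r 0.0488 finger-angle (contact face v) 0.381
t 5.97 pos [ 0.4737 -0.1316  0.0768] yang 12.4 F [-0.3  0.3  0.1] grip 0.004
shift cm [-1.52 -0.19 -0.12] turn [ 0.002  0.002 -0.388]
```

Call:
servo_tool(
  commands=[
    [0,-0.3,0,0,0,0,-0.07],
    [0,-0.3,0,0,0,0,-0.07],
    [0,-0.3,-0.1,0,0,0,-0.07],
    [0,-0.3,0,0,0,0,-0.07],
    [0,-0.3,-0.1,0,0,0,-0.07],
    [0,-0.3,0,0,0,0,-0.07],
    [0,-0.3,-0.1,0,0,0,-0.07],
    [0,0,0,0,0,0,0],
  ],
)

```text
time_s: 6.63
tool_pos: [0.4789, -0.1582, 0.0765]
eef_rot: [0.408, 0.913, -0.0, 0.001]
ft_force: [-0.3, 0.4, 0.9]
grip_width: -0.002
```

```bash
python3 -c "
from g import *
arc(1.15)"
```

```text
sel frame r 0.0488 finger-angle (contact face v) 0.946
t 6.63 pos [ 0.4789 -0.1582  0.0765] yang 41.8 F [-0.3  0.4  0.9] grip -0.002
shift cm [-0.97 -0.12 -0.14] turn [ 0.     0.002 -0.325]
```

Run:
```python
from g import *
for n in('top',):
    im,d=get_image(n);a=im[200:320,200:340]
    save('p1.png',cv2.resize(a,None,fx=4,fy=4,interpolation=cv2.INTER_CUBIC))
im,d=get_image('scene');b=im[190:330,220:400]
save('p1.png',np.hstack([cv2.resize(a,(467,400)),cv2.resize(b,(514,400))])[:, :][:, :])
i=np.hstack([cv2.resize(a,(385,330)),cv2.resize(b,(412,330))]);save('p1.png',i)
```

```text
(no output)
```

View pics/p1.png

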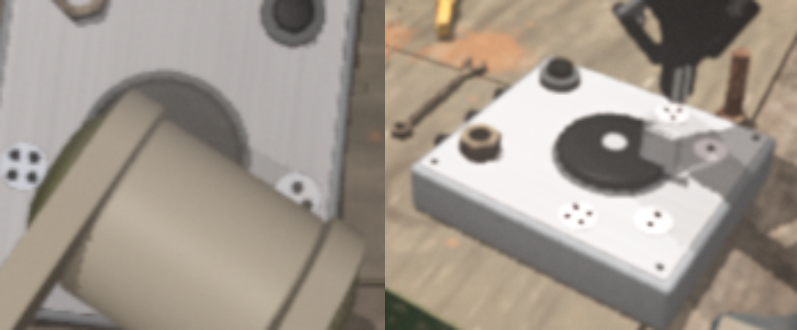

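Run:
```python
from g import *
s=status.get_state();p=np.array(s['tool_pos'])
for n in('scene','top'):
    c,T=cam(n);q=np.linalg.inv(T)@np.append(p,1);print(n,c['fx']*q[0]/q[2]+c['cx'],c['fy']*q[1]/q[2]+c['cy'],q[2])
c,T=cam('scene');im,d=get_image('scene')
for v in range(205,262,5): print(v,[ (round(float(d[v,u]),3)) for u in range(325,372,6)])
P=world(c,T,*np.meshgrid(np.arange(560),np.arange(420)),d)
m=(P[...,2]>.08)&(abs(P[...,0]-.5)<.12)&(abs(P[...,1]+.17)<.12)&(P[...,2]<.13)
Q=P[m]
for lo in(.08,.09,.1,.11,.12):
    k=Q[(Q[:,2]>=lo)&(Q[:,2]<lo+.01)];print(lo,len(k),k.min(0).round(3) if len(k) else'',k.max(0).round(3) if len(k) else '')
im,_=get_image('wrist');save('w2.png',im)
```

```text
scene 344.88472364903487 246.3031646959419 0.786702939970118
top 270.58104128918643 281.98878336567674 0.8715562891246282
205 [1.094, 0.715, 1.095, 0.724, 0.715, 0.722, 0.72, 0.734]
210 [1.064, 0.718, 0.722, 0.741, 0.729, 0.732, 0.74, 0.739]
215 [1.042, 1.047, 0.728, 0.736, 0.733, 0.737, 1.048, 1.053]
220 [1.02, 1.021, 1.023, 0.74, 0.743, 0.748, 1.026, 1.027]
225 [1.002, 1.003, 1.001, 0.751, 0.748, 1.004, 1.003, 1.007]
230 [0.885, 0.888, 0.892, 0.757, 0.756, 0.984, 0.984, 0.982]
235 [0.87, 0.869, 0.87, 0.867, 0.872, 0.965, 0.965, 0.93]
240 [0.83, 0.833, 0.852, 0.847, 0.849, 0.854, 0.855, 0.922]
245 [0.814, 0.815, 0.755, 0.753, 0.838, 0.836, 0.838, 0.841]
250 [0.798, 0.796, 0.76, 0.75, 0.821, 0.82, 0.819, 0.822]
255 [0.784, 0.775, 0.765, 0.756, 0.803, 0.807, 0.804, 0.804]
260 [0.766, 0.77, 0.769, 0.762, 0.794, 0.792, 0.793, 0.791]
0.08 71 [ 0.463 -0.13   0.08 ] [ 0.497 -0.12   0.09 ]
0.09 112 [ 0.462 -0.139  0.09 ] [ 0.498 -0.122  0.1  ]
0.1 4 [ 0.466 -0.132  0.1  ] [ 0.493 -0.125  0.1  ]
0.11 28 [ 0.469 -0.159  0.112] [ 0.492 -0.145  0.12 ]
0.12 64 [ 0.466 -0.161  0.12 ] [ 0.496 -0.143  0.13 ]
```

View pics/w2.png

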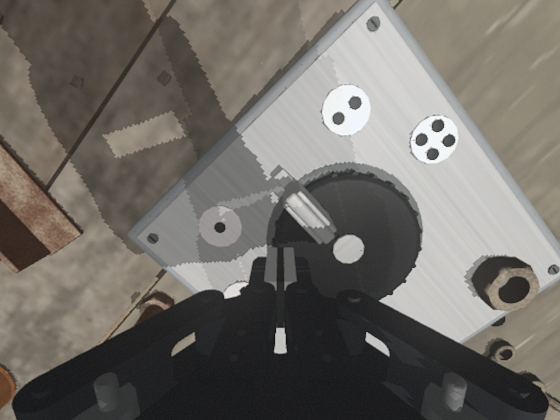

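The finger passed over the tab. The depth shows the finger ends about 35 mm above the reported TCP, and the tab is still at 0. I'll check the wrist depth against the reported pose to see why.

Run:
```python
from g import *
c,T=cam('wrist');im,d=get_image('wrist');print(get_calibration('wrist')['hand_eye'])
for n,(u,v) in dict(deck=(420,60),deck2=(480,210),disc=(390,230),tabtop=(303,210),tag=(345,110),table=(60,60)).items():print(n,d[v,u],world(c,T,u,v,d[v,u]).round(4))
for v in range(240,420,15): print(v,[(d[v,u].round(3),*(world(c,T,u,v,d[v,u])[2:].round(3))) for u in(268,292)])
print('expect tag two',S(*L(-.7)))
```

```text
[[ 2.62467591e-04 -9.58366821e-01 -2.85539784e-01  7.25016874e-02]
 [ 9.99999951e-01  2.02344769e-04  2.40061345e-04  2.03483883e-05]
 [-1.72289347e-04 -2.85539833e-01  9.58366826e-01 -1.77253229e-01]
 [ 0.00000000e+00  0.00000000e+00  0.00000000e+00  1.00000000e+00]]
deck 0.1870739 [ 0.4726 -0.0164  0.0474]
deck2 0.21335812 [ 0.58   -0.0532  0.0497]
disc 0.20495114 [ 0.5361 -0.1066  0.0617]
tabtop 0.1617491 [ 0.4711 -0.1297  0.0989]
tag 0.1919047 [ 0.4579 -0.0699  0.0514]
table 0.23362964 [ 0.2697 -0.1841 -0.0042]
240 [(np.float32(0.218), np.float64(0.051)), (np.float32(0.206), np.float64(0.063))]
255 [(np.float32(0.14), np.float64(0.126)), (np.float32(0.142), np.float64(0.124))]
270 [(np.float32(0.128), np.float64(0.139)), (np.float32(0.127), np.float64(0.139))]
285 [(np.float32(0.113), np.float64(0.154)), (np.float32(0.115), np.float64(0.152))]
300 [(np.float32(0.104), np.float64(0.163)), (np.float32(0.104), np.float64(0.163))]
315 [(np.float32(0.094), np.float64(0.174)), (np.float32(0.091), np.float64(0.176))]
330 [(np.float32(0.095), np.float64(0.174)), (np.float32(0.092), np.float64(0.177))]
345 [(np.float32(0.096), np.float64(0.174)), (np.float32(0.092), np.float64(0.177))]
360 [(np.float32(0.08), np.float64(0.189)), (np.float32(0.081), np.float64(0.188))]
375 [(np.float32(0.076), np.float64(0.193)), (np.float32(0.075), np.float64(0.194))]
390 [(np.float32(0.07), np.float64(0.199)), (np.float32(0.07), np.float64(0.199))]
405 [(np.float32(0.067), np.float64(0.202)), (np.float32(0.067), np.float64(0.202))]
expect tag two [ 0.45792272 -0.0703424 ]
```

The pose is right (tag two and the heights agree to within 1–3 mm), but the fingers end about 35 mm short of the reported TCP. I'll go back to the start side and work with the tip at TCP z + 0.035.

Call:
servo_tool(
  commands=[
    [0,0,0,-1,0,0,0.11],
    [0,0,0,-1,0,0,0.11],
    [0,0,0,-1,0,0,0.11],
    [0,0,0,0,0,0,0.11],
    [0,0,0,0,0,0,0.11],
    [0,0,0,0,0,0,0.11],
    [0,0,0,0,0,0,0.11],
    [0,0,0,0,0,0,0],
  ],
)

```text
time_s: 7.55
tool_pos: [0.4782, -0.156, 0.1082]
eef_rot: [0.738, 0.675, 0.0, 0.001]
ft_force: [0.1, -0.2, -0.3]
grip_width: -0.003
```

Run:
```python
from g import *
go(*S(-.045,.036),.1,-5.5)
s=status.get_state();A=R.from_quat(s['eef_rot']).as_matrix()
c,T=cam('scene');im,d=get_image('scene')
P=world(c,T,*np.meshgrid(np.arange(560),np.arange(420)),d)
q=(P-np.array(s['tool_pos']))@A
m=(abs(q[...,0])<.08)&(abs(q[...,1])<.1)&(P[...,2]>.112)
for lo in np.arange(-.14,0,.01):
    k=q[m&(q[...,2]>=lo)&(q[...,2]<lo+.01)]
    if len(k): print(lo.round(2),len(k),k.min(0).round(3),k.max(0).round(3))
```

```text
t 7.55 pos [ 0.4782 -0.156   0.1082] yang -5.1 F [ 0.1 -0.2 -0.3] grip -0.003
shift cm [ 6.   -0.26  0.81] turn [0.002 0.    0.008]
-0.14 274 [-0.005 -0.051 -0.14 ] [ 0.022  0.055 -0.13 ]
-0.13 345 [-0.011 -0.059 -0.13 ] [ 0.021  0.063 -0.12 ]
-0.12 235 [-0.011 -0.057 -0.12 ] [ 0.02  0.06 -0.11]
-0.11 215 [-0.012 -0.048 -0.11 ] [ 0.019  0.056 -0.1  ]
-0.1 189 [-0.013 -0.04  -0.1  ] [ 0.018  0.046 -0.09 ]
-0.09 185 [-0.01  -0.034 -0.09 ] [ 0.017  0.038 -0.08 ]
-0.08 73 [ 0.001 -0.022 -0.08 ] [ 0.014  0.024 -0.07 ]
-0.07 69 [-0.006 -0.012 -0.07 ] [ 0.014  0.015 -0.06 ]
-0.06 71 [-0.006 -0.012 -0.06 ] [ 0.013  0.016 -0.05 ]
-0.05 64 [-0.007 -0.011 -0.05 ] [ 0.013  0.015 -0.04 ]
-0.04 9 [ 0.001 -0.004 -0.039] [ 0.012  0.007 -0.035]
```

Call:
servo_tool(
  commands=[
    [0,2,0,0,0,0,0.008],
    [0,2,-0.1,0,0,0,0],
    [0,1.5,-0.1,0,0,0,0],
    [0,0.3,0,0,0,0,0],
    [0,0,0,0,0,0,0],
    [0,0,0,1,0,0,0],
    [0,0,0,1,0,0,0],
    [0,0,0,0,0,0,0],
  ],
)

```text
time_s: 8.27
tool_pos: [0.4812, -0.098, 0.0862]
eef_rot: [0.733, 0.681, 0.0, 0.001]
ft_force: [0.4, 0.1, -1.2]
grip_width: 0.002
```

```bash
python3 -c "
from g import *
arc(0,.036,.041)"
```

```text
sel frame r 0.0561 finger-angle (contact face v) 0.045
t 8.27 pos [ 0.4812 -0.098   0.0862] yang -4.2 F [ 0.4  0.1 -1.2] grip 0.002
shift cm [ 0.21 -0.05  4.52] turn [0.002 0.001 0.023]
```

Call:
servo_tool(
  commands=[
    [0,0.2,0,1,0,0,0.012],
    [0,0,0,1,0,0,0.008],
    [0,0,0,1,0,0,0],
    [0,0,0,0.8,0,0,0],
    [0,0,0,0.3,0,0,0],
    [0,0,0,0,0,0,0],
    [0,0,0,0,0,0,0],
    [0,0,0,0,0,0,0],
  ],
)

```text
time_s: 8.93
tool_pos: [0.4806, -0.0989, 0.0402]
eef_rot: [0.74, 0.672, -0.001, -0.0]
ft_force: [0.8, -0.1, 0.5]
grip_width: 0.002
```

```bash
python3 -c "
from g import *
arc(0,.020,.041)"
```

```text
sel frame r 0.0558 finger-angle (contact face v) -0.265
t 8.93 pos [ 0.4806 -0.0989  0.0402] yang -5.5 F [ 0.8 -0.1  0.5] grip 0.002
shift cm [-1.3   0.   -0.08] turn [-0.001  0.001 -0.   ]
```

Call:
servo_tool(
  commands=[
    [0,-0.5,0,0,0,0,0],
    [0,-0.5,0,0,0,0,0],
    [0,-0.3,0,0,0,0,0],
    [0,-0.3,-0.1,0,0,0,-0.06],
    [0,-0.3,-0.1,0,0,0,-0.06],
    [0,-0.3,-0.1,0,0,0,-0.06],
    [0,-0.3,-0.1,0,0,0,-0.06],
    [0,0,0,0,0,0,0],
  ],
)

```text
time_s: 9.6
tool_pos: [0.4757, -0.1252, 0.0415]
eef_rot: [0.651, 0.759, 0.002, -0.0]
ft_force: [-0.3, 0.9, -0.7]
grip_width: 0.0
```

```bash
python3 -c "
from g import *
arc(.7,.018,.041)"
```

```text
sel frame r 0.0478 finger-angle (contact face v) 0.252
t 9.6 pos [ 0.4757 -0.1252  0.0415] yang 8.8 F [-0.3  0.9 -0.7] grip 0.0
shift cm [-2.13 -0.4   0.04] turn [ 0.003 -0.002 -0.451]
```

```bash
cat >> g.py <<'E'
def tab():
    for n in('scene','top'):
        c,T=cam(n);im,d=get_image(n);P=world(c,T,*np.meshgrid(np.arange(560),np.arange(420)),d)
        q=(P[...,:2]-org)@M
        rr=np.hypot(q[...,0],q[...,1])
        for lo,hi,a,b in((.09,.102,.0,.068),(.0535,.061,.055,.075)):
            k=(P[...,2]>lo)&(P[...,2]<hi)&(rr<b)&(rr>a);Q=q[k]
            if len(Q)>3: x=Q.mean(0);print(n,lo,len(Q),'angle',np.arctan2(-x[1],-x[0]).round(3),'r',np.hypot(*x).round(3))
E
python3 -c "
from g import *
tab()"
```

```text
scene 0.09 86 angle -0.185 r 0.051
scene 0.0535 38 angle -0.823 r 0.016
top 0.0535 52 angle 2.681 r 0.037
```

```bash
python3 -c "
from g import *
im,d=get_image('scene');save('p2.png',cv2.resize(im[190:300,280:410],None,fx=5,fy=5,interpolation=cv2.INTER_CUBIC))"
```

```text
(no output)
```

View pics/p2.png

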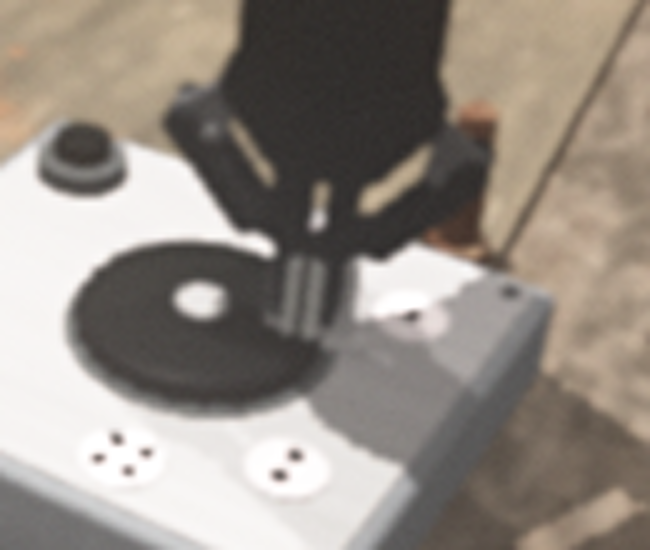

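The fingers at (300,290) are now down at tab height, with the tab hidden behind them. The push goes on.

Call:
servo_tool(
  commands=[
    [0,-0.3,-0.1,0,0,0,-0.07],
    [0,-0.3,-0.1,0,0,0,-0.07],
    [0,-0.3,-0.1,0,0,0,-0.07],
    [0,-0.3,-0.1,0,0,0,-0.07],
    [0,-0.3,-0.1,0,0,0,-0.07],
    [0,0,0,0,0,0,0],
    [0,0,0,0,0,0,0],
    [0,0,0,0,0,0,0],
  ],
)

```text
time_s: 10.42
tool_pos: [0.4754, -0.1411, 0.0422]
eef_rot: [0.509, 0.86, 0.001, 0.001]
ft_force: [-0.4, 0.4, -0.4]
grip_width: -0.004
```

```bash
python3 -c "
from g import *
arc(1.1,.018,.041);tab()"
```

```text
sel frame r 0.0472 finger-angle (contact face v) 0.594
t 10.42 pos [ 0.4754 -0.1411  0.0422] yang 28.7 F [-0.4  0.4 -0.4] grip -0.004
shift cm [-2.4  -0.45  0.12] turn [ 0.002  0.001 -0.502]
scene 0.09 92 angle 0.09 r 0.042
scene 0.0535 26 angle -0.605 r 0.004
top 0.0535 53 angle 2.841 r 0.039
```

Call:
servo_tool(
  commands=[
    [0,-0.4,-0.1,0,0,0,-0.07],
    [0,-0.4,-0.1,0,0,0,-0.07],
    [0,-0.4,-0.1,0,0,0,-0.07],
    [0,-0.4,-0.1,0,0,0,-0.07],
    [0,-0.3,-0.1,0,0,0,-0.06],
    [0,0,0,0,0,0,0],
    [0,0,0,0,0,0,0],
    [0,0,0,0,0,0,0],
  ],
)

```text
time_s: 11.18
tool_pos: [0.4798, -0.1559, 0.0417]
eef_rot: [0.354, 0.935, 0.002, -0.004]
ft_force: [-1.1, -0.0, 0.6]
grip_width: -0.0
```

```bash
python3 -c "
from g import *
arc(1.2,.018,.041)"
```

```text
sel frame r 0.0469 finger-angle (contact face v) 0.927
t 11.18 pos [ 0.4798 -0.1559  0.0417] yang 48.6 F [-1.1 -0.   0.6] grip -0.0
shift cm [-1.27 -0.51  0.06] turn [ 0.002 -0.009 -0.256]
```

Call:
servo_tool(
  commands=[
    [0,-0.4,-0.1,0,0,0,-0.07],
    [0,-0.4,-0.1,0,0,0,-0.07],
    [0,-0.4,-0.1,0,0,0,-0.07],
    [0,-0.2,-0.1,0,0,0,-0.04],
    [0,0,0,0,0,0,0],
    [0,0,0,0,0,0,0],
    [0,0,0,0,0,0,0],
    [0,0,0,0,0,0,0],
  ],
)

```text
time_s: 11.85
tool_pos: [0.4882, -0.1665, 0.0414]
eef_rot: [0.236, 0.972, 0.002, -0.004]
ft_force: [0.1, -0.7, -0.3]
grip_width: -0.002
```

```bash
python3 -c "
from g import *
arc(1.3,.018,.041)
im,d=get_image('scene');a=cv2.resize(im[190:300,280:410],(390,330))
im,d=get_image('wrist');b=cv2.resize(im[120:330,160:420],(409,330));save('p3.png',np.hstack([a,b]))"
```

```text
sel frame r 0.0457 finger-angle (contact face v) 1.23
t 11.85 pos [ 0.4882 -0.1665  0.0414] yang 62.7 F [ 0.1 -0.7 -0.3] grip -0.002
shift cm [-0.33 -0.4   0.04] turn [ 0.003 -0.009 -0.109]
```

View pics/p3.png

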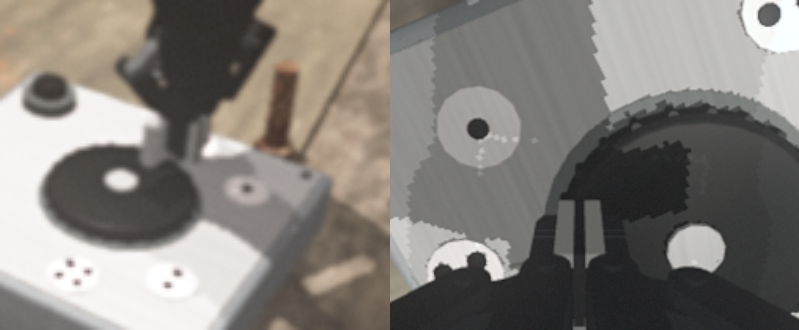

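Left half: the tab at (155,145) has moved on ahead of the fingers. I'll back off along +x of the tool and lift.

Call:
servo_tool(
  commands=[
    [0,0.5,0,0,0,0,0],
    [0,0.5,0,0,0,0,0],
    [0,0,0,-1,0,0,0],
    [0,0,0,-2,0,0,0],
    [0,0,0,-2,0,0,0],
    [0,0,0,-2,0,0,0],
    [0,0,0,-2,0,0,0],
    [0,0,0,0,0,0,0],
  ],
)

```text
time_s: 12.62
tool_pos: [0.4775, -0.1609, 0.1382]
eef_rot: [0.236, 0.972, 0.003, -0.005]
ft_force: [0.5, -0.7, 0.5]
grip_width: -0.003
```

```bash
python3 -c "
from g import *
go(*S(.105,-.075),.12,62);tab()
im,d=get_image('scene');a=cv2.resize(im[190:300,280:410],(390,330))
im,d=get_image('wrist');b=cv2.resize(im[120:330,160:420],(409,330));save('p4.png',np.hstack([a,b]))"
```

```text
t 12.62 pos [ 0.4775 -0.1609  0.1382] yang 62.7 F [ 0.5 -0.7  0.5] grip -0.003
shift cm [-15.39   1.21   1.66] turn [ 0.002 -0.011  0.011]
scene 0.09 89 angle 1.399 r 0.04
scene 0.0535 17 angle -3.11 r 0.017
top 0.0535 36 angle -2.966 r 0.045
```

View pics/p4.png

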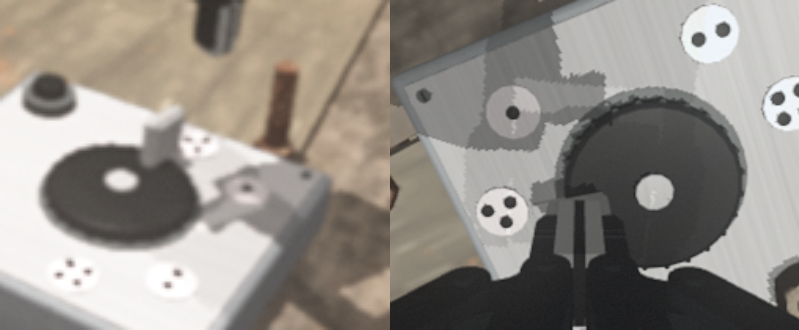

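Scene depth puts the tab at 1.399 rad, and both views show it pointing at the three-dot tag. Now the button.

Call:
servo_tool(
  commands=[
    [0,-2,0.2,0,0,-0.005,0],
    [0,-2,0.2,0,0,-0.005,0],
    [0,-2,0.2,0,0,0,0],
    [0,-2,0.2,0,0,0,0],
    [0,-2,0.2,0,0,0,0],
    [0,-2,0.1,0,0,0,0],
    [0,-1.6,0.1,0,0,0,0],
    [0,0,0,0,0,0,0],
  ],
)

```text
time_s: 13.48
tool_pos: [0.6024, -0.2111, 0.1204]
eef_rot: [0.237, 0.971, 0.005, -0.013]
ft_force: [-0.1, -0.4, 0.6]
grip_width: -0.003
```

```bash
python3 -c "
from g import *
go(*S(.105,-.075),.045,62)"
```

```text
t 13.48 pos [ 0.6024 -0.2111  0.1204] yang 62.6 F [-0.1 -0.4  0.6] grip -0.003
shift cm [-2.18 -0.1   7.48] turn [ 0.004 -0.027  0.011]
```

Call:
servo_tool(
  commands=[
    [0,-1.2,0,0,0.004,-0.015,0.01],
    [0,-0.9,-0.1,0,0,-0.012,0],
    [0,0,0,1.5,0,0,0],
    [0,0,0,1.5,0,0,0],
    [0,0,0,1.5,0,0,0],
    [0,0,0,1,0,0,0],
    [0,0,0,0,0,0,0],
    [0,0,0,0,0,0,0],
  ],
)

```text
time_s: 14.15
tool_pos: [0.6172, -0.2205, 0.0566]
eef_rot: [0.241, 0.97, 0.001, -0.005]
ft_force: [0.2, 0.7, -0.0]
grip_width: 0.0
```

```bash
python3 -c "
from g import *
go(*S(.105,-.075),.03,62)"
```

```text
t 14.15 pos [ 0.6172 -0.2205  0.0566] yang 62.1 F [ 0.2  0.7 -0. ] grip 0.0
shift cm [-0.25  0.09  2.66] turn [ 0.    -0.009  0.001]
```

Call:
servo_tool(
  commands=[
    [0,-0.2,0.1,0.6,0,-0.008,0],
    [0,0,0,0.6,0,0,0],
    [0,0,0,0.5,0,0,0],
    [0,0,0,0.3,0,0,0],
    [0,0,0,0.2,0,0,0],
    [0,0,0,0,0,0,0],
    [0,0,0,0,0,0,0],
    [0,0,0,0,0,0,0],
  ],
)

```text
time_s: 14.82
tool_pos: [0.6206, -0.221, 0.0358]
eef_rot: [0.241, 0.971, -0.0, 0.002]
ft_force: [-1.2, 0.4, 1.5]
grip_width: -0.004
```

```bash
python3 -c "
from g import *
go(*S(.105,-.075),.029,62)"
```

```text
t 14.82 pos [ 0.6206 -0.221   0.0358] yang 62.1 F [-1.2  0.4  1.5] grip -0.004
shift cm [ 0.09 -0.02  0.68] turn [0.    0.004 0.002]
```

Call:
servo_tool(
  commands=[
    [0,0,0,0.2,0,0,0],
    [0,0,0,0.2,0,0,0],
    [0,0,0,0.1,0,0,0],
    [0,0,0,0.1,0,0,0],
    [0,0,0,0.1,0,0,0],
    [0,0,0,0.1,0,0,0],
    [0,0,0,0.1,0,0,0],
    [0,0,0,0.1,0,0,0],
  ],
)

```text
time_s: 15.48
tool_pos: [0.6209, -0.2212, 0.0311]
eef_rot: [0.241, 0.971, -0.001, 0.003]
ft_force: [-5.3, 2.4, 8.7]
grip_width: 0.004
```

Call:
servo_tool(
  commands=[
    [0,0,0,0.2,0,0,0],
    [0,0,0,0.2,0,0,0],
    [0,0,0,0.2,0,0,0],
    [0,0,0,0.2,0,0,0],
    [0,0,0,0.2,0,0,0],
    [0,0,0,0.2,0,0,0],
    [0,0,0,0.2,0,0,0],
    [0,0,0,0.2,0,0,0],
  ],
)

```text
time_s: 16.15
tool_pos: [0.621, -0.2213, 0.031]
eef_rot: [0.24, 0.971, -0.003, 0.004]
ft_force: [-8.0, 3.4, 17.3]
grip_width: 0.001
```

The tool stopped dead at z = 0.031 while the force rose from 8.7 to 17.3 N. That is the end stop, with the tip at 66 mm. I'll lift clear.

Call:
servo_tool(
  commands=[
    [0,0,0,-0.5,0,0,0],
    [0,0,0,-1,0,0,0],
    [0,0,0,-2,0,0,0],
    [0,0,0,-3,0,0,0],
    [0,0,0,-3,0,0,0],
    [0,0,0,-3,0,0,0],
    [0,0,0,-2,0,0,0],
    [0,0,0,0,0,0,0],
  ],
)

```text
time_s: 16.82
tool_pos: [0.6198, -0.2202, 0.1824]
eef_rot: [0.24, 0.971, -0.002, 0.004]
ft_force: [-0.5, -0.8, 0.9]
grip_width: -0.001
```

Call:
servo_tool(
  commands=[
    [0,3,0,-2,0,0,0],
    [0,3,0,-2,0,0,0],
    [0,3,0,-2,0,0,0],
    [0,3,0,-1,0,0,0],
    [0,3,0,0,0,0,0],
    [0,3,0,0,0,0,0],
    [0,3,0,0,0,0,0],
    [0,0,0,0,0,0,0],
  ],
)

```text
time_s: 17.48
tool_pos: [0.4248, -0.1175, 0.2455]
eef_rot: [0.24, 0.971, -0.001, -0.0]
ft_force: [0.1, -0.3, 0.3]
grip_width: 0.002
```

```bash
python3 -c "
from g import *
s=status.get_state();print(s['time_s'],s['tool_pos'],s['ft_force']);tab()
c,T=cam('scene');im,d=get_image('scene');P=world(c,T,*np.meshgrid(np.arange(560),np.arange(420)),d)
k=(np.hypot(*(P[...,:2]-S(.105,-.075)).transpose(2,0,1))<.012);print('btn top z',np.percentile(P[k][:,2],[50,80,95]).round(4))
for n in('nut','spanner','bolt'):
    for o in cut_out(n,'scene')[:1]: v,u=np.nonzero(o['mask']);print(n,o['score'],np.median(P[v,u],0).round(3))
im2,_=get_image('top')
save('p5.png',np.hstack([cv2.resize(im[190:330,220:400],(424,330)),cv2.resize(im2[130:330,180:400],(363,330))]))"
```

```text
17.4833 [ 0.4247873  -0.11748315  0.24551129] [ 0.10199241 -0.32640838  0.33286603]
scene 0.09 88 angle 1.403 r 0.04
scene 0.0535 20 angle -2.98 r 0.018
top 0.09 147 angle 1.4 r 0.045
top 0.0535 120 angle 0.982 r 0.001
btn top z [0.0713 0.0721 0.0729]
nut 0.82 [ 0.631 -0.071  0.064]
spanner 0.58 [ 0.752 -0.173  0.007]
bolt 0.66 [ 0.458 -0.305  0.042]
```

View pics/p5.png

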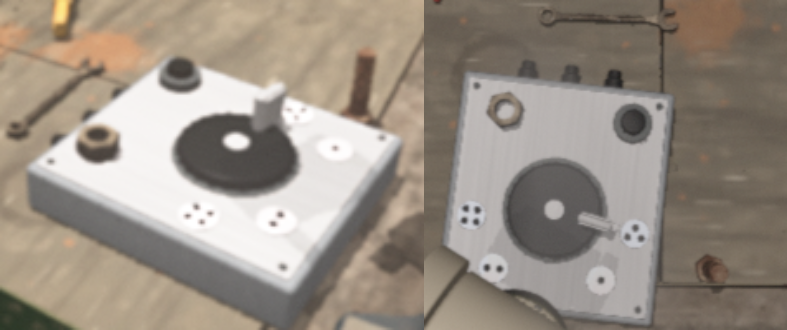

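Both views show the pointer at the three-dot tag (top crop, tab at (598,224), tag at (634,233)). The button is up, and the nut, bolt and spanner are where they were.

```bash
python3 -c "
from h import *
print(r.sign_off())"
```

```text
the job is handed in; nothing more can be done
None
```

The job is done and handed in at about 17.5 s. The dial stands at the three-dot tag, the button has been pressed fully down and released, and the arm is clear.

- **Dial:** I pushed one side of the tab with the shut fingers, from 0 past +0.70 to the three-dot tag at +1.40 rad. The final camera checks read 1.403 and 1.400 rad.
- **Button:** I pressed until the tool stopped dead while the upward force rose to 17 N, which I took as the end stop. The top is back at about 72 mm.
- **Bystanders:** In the last pictures the nut, bolt and spanner stood where they started, within a few mm of measuring noise.

**What disagreed:**
- **First pass missed:** The fingers went over the tab without touching it, because they end about 35 mm short of the reported TCP. I measured that from the depth image and repeated the push lower.
- **Low-nose check unusable:** The depth check of the pointer's low nose gave no usable reading, so the dial angle rests on the tab and the pictures.

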